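Build up a weighted display plinth for a painted figure

ROBOT

A 7-joint arm with a two-finger parallel gripper is mounted at the origin on the work surface. World frame = base frame: x ahead of the robot, y to its left, z up, the work surface at z = 0. Lengths are in m, angles in rad, forces in N, time in s.
With the tool pointing down it reaches from about 0.35 to 0.9 m from the base axis. Payload 8.1 kg.
Tool frame: the origin (TCP) lies at the very end of the fingers, on their centre line; the grasp point (between the pads) lies 19 mm behind it; z points along the fingers, y is the line along which they close (so a half turn about z gives the same grasp; the last joint's range is limited). The gripper opens to 92 mm and grips with 3 to 60 N. Pads are 19 mm wide; open, the fingers measure 130 mm over their backs; the gripper's body (75 mm by 190 mm) begins 47 mm behind the grasp point.
Start: joints at [-1.406, 0.434, 0.025, 1.573, -0.012, 1.134, -0.075], TCP at [0.165, 0.603, 0.227] pointing down, gripper open.
Joint ranges: [-2.62, 2.62], [-0.44, 2.09], [-1.27, 1.32], [0.08, 2.57], [-1.32, 4.46], [0.12, 2], [-2.74, 2.74]. Speed limits (rad/s): [2.22, 2.22, 3.01, 3.01, 3.14, 3.14, 3.14].

INTERFACE

Orientations are given as a rotation vector (axis times angle).
In Python, from cell import readout, cams, job gives the robot as it stands.
- The arm moves only by the tool drive_tool, never from a script. Its argument "commands" is a list of rows, each a list of 3 entries, a list of its own where there are three numbers: the turn, a rotation vector about the tool's x, y, z in rad, then the shift along the tool's x, y, z in cm, then the gripper's target within -1 to 1 (fully open at 1, half-way at 0, shut at -1). A call has 1 to 20 rows; each row is the pose to reach, as a shift and turn from the pose commanded when the call began, along the tool's axes at that moment; what a row does not reach only later rows make up. A row lasts 1/12 s, in which the tool goes at most 41.7 mm and 7.16 degrees, less where a joint would pass 70% of its speed; a pose out of reach is approached as far as the arm can. A call with a gripper value outside its range is refused whole. The fingers move at their own pace and stop on an object; "newtons" is the grip in N (left out, the last holds). Time passes only in rows, so rows that repeat a pose let the fingers close. It gives the time, the measured TCP pose, the force, the opening and the grip force at its end, in the units of the state.
- readout.observe(): the state, without advancing time (a new reading comes with each control period).
- cams.get_image(name): name is "side" or "top" or "wrist"; returns the picture (384x512x3 uint8, blue, green, red); there is no depth.
- cams.camera_info(name): a dict with "camera_matrix" (3x3 intrinsics, pixels), "k1" (the pictures are not rectified: a ray, as slopes to the right and down, at radius r is drawn at 1 + k1 r^2 times it, then the intrinsics apply), "R" (3x3) and "t" (3): a world point X has camera coordinates R X + t. Camera axes: x right, y down, z forward; pixel columns grow to the right and rows downward; lengths in m; the calibration is good to about 2 mm. A picture is of the moment at which its call begins: read the wrist's pose just before it. camera_info takes no time and is no camera call; for the wrist camera it gives the pose at the moment of the call.
- job.sign_off(): hands the job in; it is judged then, once.
The state is a dict: "clock": time; "joints": joint angles; "dq": joint speeds; "joint_efforts": joint torques, N m; "position": TCP position; "ee_rot": TCP orientation; "force": force on the tool from outside, world axes, zero at the start; "ft_torque": the same for the moment, N m; "width": opening from 0.0 (shut) to 1.0 (fully open); "gripper_force": force on a finger pad.
Only numpy, scipy, OpenCV 4.12 (cv2) and the standard library are available. Lean on these libraries where they do the work, as an engineer would, in place of code of your own. Each camera call takes 0.05 s, during which the arm holds its last target. There are 200 camera calls.

TASK

Build up the display plinth: lay the steel weight flat in the middle of the open wooden plinth box, then the thin round cork pad centred flat on the weight, then the wooden cover squarely on the box so that it lies flat on the rim all round, and last stand the figure upright in the middle of the raised step of the cover. Set each thing down gently rather than dropping it, and leave the thick square cork block (it would stick out above the rim), the paint pot, the grey jar, the flask and the brush where they are.

Things in the scene. Friction and masses are not known exactly. Their poses are not given: they have to be found in the camera images.
- plinth: Hollow dark wooden plinth box, open on top, 124 x 124 mm outside (132 mm over the skirting at its foot, 10 mm high), 46 mm high; walls and floor 6 mm thick, so the well is 112 x 112 mm and 40 mm deep. Fixed to the table. Origin at the centre of its underside, x and y along its sides, z up.
- weight: Bright steel ballast block, 66 (its x) x 44 (its y) x 22 mm high, about 0.4 kg, two dark spots on top; lies on the table. Origin at the centre of its underside.
- pad: Thin round cork pad, 42 mm diameter, 12 mm thick, lies flat on the table. Origin at the centre of its underside.
- cork_block: Thick square cork block, 42 x 42 x 26 mm high, not to be used. Origin at the centre of its underside.
- cover: Wooden cover of the plinth: a dark square board 124 x 124 mm, 8 mm thick, flat underneath, with a lighter raised step 50 x 50 mm, 16 mm high, in the middle of its top (to grip it by, sides parallel to the board's); about 0.2 kg; lies on the table right way up. Origin at the centre of its underside, x and y along its sides; total height 24 mm. Any quarter turn on the box is right.
- figure: Small horned creature, grey and black, 68 mm high, standing on a round black foot 34 mm in diameter and 6 mm thick; about 0.07 kg. Its torso, from 30 to 54 mm above the underside, has flat sides 24 mm apart along its own y (18 mm thick along its x); it faces its own -x, with arms and a staff in front and a cape behind. Origin at the centre of the foot's underside.
- pot: Small black paint pot with a white lid, 30 mm diameter, 30 mm high, loose, stands among the things; leave it. Origin at the centre of its underside.
- flask: White bottle with a black cap, 36 mm diameter, 85 mm high, loose, towards the back; leave it. Origin at the centre of its underside.
- jar: Squat grey jar with a black lid, 36 mm diameter, 36 mm high, loose, stands among the things; leave it. Origin at the centre of its underside.
- brush: Slim paint brush, 160 mm long, 7 mm thick, wooden handle, lying along the table's y at the back; leave it. Origin under its middle, on the table; its own x points from the handle to the bristles.
Things that resemble listed ones, but are neither listed nor needed, are in the scene too. Several things look just like the weight: the one meant starts farthest to the robot's right. Leave any white look-alike of the cover alone.

How it is judged:
By the outcome, as a careful person would: the job done as asked, in the order asked, and still so for the second after the job is handed in, with the robot touching nothing.
It also fails if it takes over 128 s, if anything falls off the work surface, if the arm or the gripper's body presses on something with over 40 N, if the wrist force passes 120 N, or if a joint passes its speed limit or range.

## Working session

There is one attempt and no reset: what is moved stays moved. The work goes in short steps, Python scripts to look and compute and a tool call to move; the robot and the scene stay as the last step left them, time stands still between calls to the robot, and variables do not carry over. Pictures are saved under pics/ and viewed, at most 14 in all, crops included, and the job is handed in when it is done.

Besides the shell and the picture viewer there is one more tool, called after "Request:" as name(argument=value, ...) on one line, values as JSON. drive_tool: Moves the arm, as the interface text tells. Its arguments: {"type":"object","properties":{"commands":{"type":"array"},"newtons":{"type":"number"}},"required":["commands"]}

```bash
ls; mkdir -p pics
python3 - <<'E'
from cell import readout,cams
import cv2,numpy as np
s=readout.observe();print(s)
for n in ("top","side"):
    im=cams.get_image(n);cv2.imwrite(f"pics/{n}0.png",im)
    i=cams.camera_info(n);print(n,i)
E
```

```text
pics
{'clock': 0.0, 'joints': array([-1.4055801 ,  0.43522575,  0.02499529,  1.57413835, -0.01157295,
        1.13399383, -0.07509225]), 'dq': array([ 1.06635127e-03, -1.35016350e-03, -1.07934598e-03,  7.11104643e-05,
       -1.39750388e-03, -4.85161752e-04,  8.14358902e-04]), 'joint_efforts': array([-4.37299659e-04, -6.67855883e+01,  9.84691344e-01, -3.14462113e+01,
       -6.05934416e-02,  4.30061657e-02,  1.82986332e-04]), 'position': array([0.16532893, 0.6021842 , 0.22592757]), 'ee_rot': array([-4.19534599e-01, -3.11341627e+00,  2.54544138e-03]), 'force': array([0.17331596, 0.19972718, 0.04024069]), 'ft_torque': array([-0.00363022,  0.0095295 , -0.01168102]), 'gripper_force': 0.0, 'width': 1.0000485848610021}
top {'camera_matrix': array([[494.05211299,   0.        , 253.96222583],
       [  0.        , 494.05211299, 185.05802098],
       [  0.        ,   0.        ,   1.        ]]), 'k1': -0.1701215020398404, 'R': array([[-0.0018064 , -0.99991569, -0.01285866],
       [-0.98049746,  0.00429806, -0.19648473],
       [ 0.19652343,  0.01225295, -0.98042256]]), 't': array([0.03871566, 0.55220967, 1.41651979])}
side {'camera_matrix': array([[361.60934115,   0.        , 256.54230516],
       [  0.        , 361.60934115, 187.88641606],
       [  0.        ,   0.        ,   1.        ]]), 'k1': 0.0275955554233721, 'R': array([[ 0.99067691, -0.13532698, -0.01568024],
       [-0.09966587, -0.64148113, -0.76063702],
       [ 0.09287613,  0.75510831, -0.64898803]]), 't': array([-0.54221348,  0.11807095,  0.92696354])}
```

View pics/top0.png

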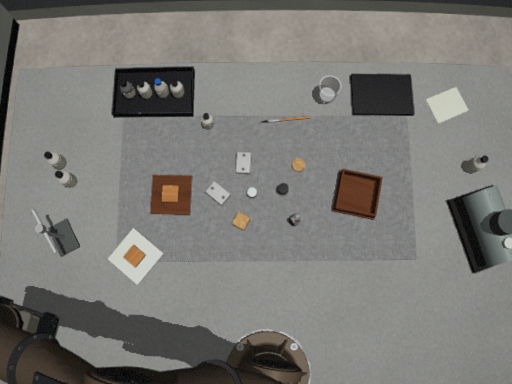

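View pics/side0.png

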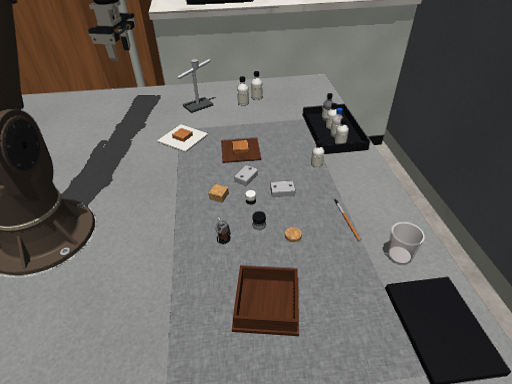

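The top view shows +y to the left and +x up. Two blocks look like the weight, at (243,161) and (218,192); the one at (243,161) is farther to the robot's right. The plinth is at (357,194), the round pad at (299,164), the cover at (171,195), the figure at (294,218) and the cork block at (241,221). The white look-alike of the cover is at (135,257). I'll confirm this in an enlarged crop and measure.

```bash
cat > h.py <<'E'
import cv2,numpy as np
from cell import readout,cams
from scipy.spatial.transform import Rotation as Ro
def ray(uv,i):
    K=i["camera_matrix"];uv=np.atleast_2d(uv).astype(float)
    d=(uv-K[[0,1],2])/K[0,0];n=d.copy()
    for _ in range(20): n=d/(1+i["k1"]*(n**2).sum(1,keepdims=True))
    D=np.c_[n,np.ones(len(n))]@i["R"]
    return -i["R"].T@i["t"],D
def plane(uv,i,z):
    c,D=ray(uv,i);return c+D*((z-c[2])/D[:,2])[:,None]
def proj(X,i):
    p=np.atleast_2d(X)@i["R"].T+i["t"];n=p[:,:2]/p[:,2:]
    n=n*(1+i["k1"]*(n**2).sum(1,keepdims=True));K=i["camera_matrix"]
    return n*K[0,0]+K[[0,1],2]
def blob(mask,near=None,amin=20,close=0):
    m=mask.astype(np.uint8)*255
    if close: m=cv2.morphologyEx(m,cv2.MORPH_CLOSE,np.ones((close,close)))
    cs=[c for c in cv2.findContours(m,cv2.RETR_EXTERNAL,cv2.CHAIN_APPROX_NONE)[0] if cv2.contourArea(c)>amin]
    if near is None: return max(cs,key=cv2.contourArea)
    return min(cs,key=lambda c:np.hypot(*(c[:,0].mean(0)-near)))
def rect(c,i,z):
    "contour on plane z -> centre mm, sizes mm, angle deg (of first side, from world x)"
    P=plane(c[:,0],i,z)[:,:2]*1000
    (cx,cy),(w,h),a=cv2.minAreaRect(P.astype(np.float32))
    return [round(float(v),1) for v in (cx,cy,w,h,a)]
def tool():
    s=readout.observe();return s["position"],Ro.from_rotvec(s["ee_rot"]).as_matrix(),s
def go(target,yaw=None):
    "shift in cm along tool axes to bring TCP to target (m), turn about tool z so tool y has world yaw (rad), levelled"
    p,R,s=tool();d=R.T@(np.array(target)-p)*100
    y=R[:,1];cur=np.arctan2(y[1],y[0]);yaw=cur if yaw is None else yaw
    k=(yaw-cur+np.pi/2)%np.pi-np.pi/2; t=cur+k
    Y=np.array([np.cos(t),np.sin(t),0]);Z=np.array([0,0,-1.]);G=np.c_[np.cross(Y,Z),Y,Z]
    print("turn",np.round(Ro.from_matrix(R.T@G).as_rotvec(),3),"shift",np.round(d,2),"q7",round(s["joints"][6],2),"yaw now/goal",np.degrees([cur,t]).round(1))
E
python3 - <<'E'
from h import *
im=cv2.imread("pics/top0.png");i=cams.camera_info("top")
cv2.imwrite("pics/c1.png",cv2.resize(im[110:270,110:390],None,fx=2.8,fy=2.8,interpolation=cv2.INTER_CUBIC))
hsv=cv2.cvtColor(im,cv2.COLOR_BGR2HSV);H,S,V=cv2.split(hsv)
for n,uv in dict(w=(243,157),pad=(299,164),cover=(160,185),step=(171,193),box=(358,175),boxrim=(338,192),fig=(294,218),bg=(320,140)).items(): print(n,hsv[uv[1],uv[0]])
print("weight",rect(blob((V>150)&(S<40),(243,161)),i,.022))
print("weight2",rect(blob((V>150)&(S<40),(218,192)),i,.022))
cork=(S>100)&(V>130)
print("pad",rect(blob(cork,(299,164)),i,.012)); print("step",rect(blob(cork,(171,193)),i,.024))
br=(S>80)
print("cover",rect(blob(br,(171,195),300),i,.008)); print("box",rect(blob(br,(358,194),300),i,.046))
for n,z in (("fig",0),("fig",.068)): print(n,plane([[294,220]],i,z).round(3))
E
```

```text
w [  0   3 180]
pad [ 17 121 181]
cover [ 10 158  92]
step [ 15 155 183]
box [ 14 145  30]
boxrim [ 10 150  61]
fig [ 45   4 122]
bg [ 90   4 128]
weight [631.6, 70.9, 43.0, 63.4, 89.7]
weight2 [537.5, 149.0, 65.3, 42.1, 50.4]
pad [625.3, -98.9, 37.4, 35.0, 89.8]
step [535.0, 294.5, 49.8, 49.8, 89.9]
cover [534.1, 295.0, 122.1, 121.9, 87.6]
box [527.0, -272.8, 131.8, 133.8, 77.7]
fig [[ 0.454 -0.084  0.   ]]
fig [[ 0.445 -0.08   0.068]]
```

View pics/c1.png

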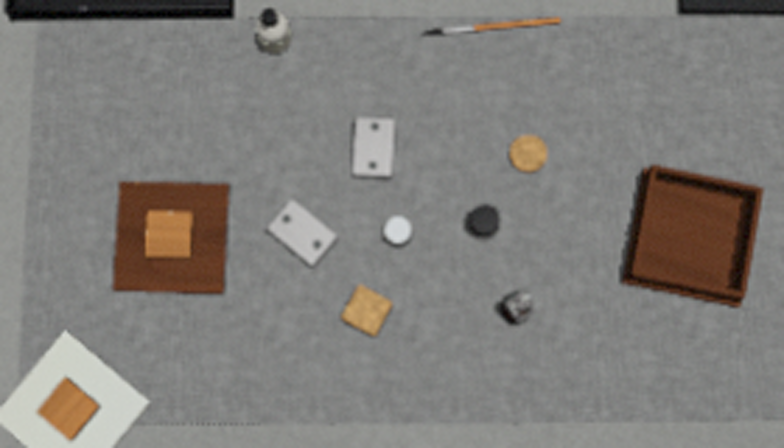

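The crop confirms it: the spotted block at crop (373,147), which is top (243,161), is the farther right of the two, so it is the weight. Moving above it.

Run:
```python
from h import *
go([.62,.071,.22],np.pi/2)
i=cams.camera_info("wrist");p,R,s=tool();print((R.T@(-i["R"].T@i["t"]-p)).round(3),(i["R"]@R).round(2),i["camera_matrix"][0,0],i["k1"])
```

```text
turn [-0.001 -0.    -0.268] shift [-57.91 -39.19   0.67] q7 -0.08 yaw now/goal [74.6 90. ]
[ 0.082  0.    -0.157] [[-0.    1.    0.  ]
 [-0.95 -0.   -0.3 ]
 [-0.3  -0.    0.95]] 337.98552818969307 -0.08360341985970017
```

Request:
drive_tool(commands=[[[0,0,-0.27],[-57.9,-39.2,0.7],1],[[0,0,-0.27],[-57.9,-39.2,0.7],1],[[0,0,-0.27],[-57.9,-39.2,0.7],1],[[0,0,-0.27],[-57.9,-39.2,0.7],1],[[0,0,-0.27],[-57.9,-39.2,0.7],1],[[0,0,-0.27],[-57.9,-39.2,0.7],1],[[0,0,-0.27],[-57.9,-39.2,0.7],1],[[0,0,-0.27],[-57.9,-39.2,0.7],1],[[0,0,-0.27],[-57.9,-39.2,0.7],1],[[0,0,-0.27],[-57.9,-39.2,0.7],1],[[0,0,-0.27],[-57.9,-39.2,0.7],1],[[0,0,-0.27],[-57.9,-39.2,0.7],1],[[0,0,-0.27],[-57.9,-39.2,0.7],1],[[0,0,-0.27],[-57.9,-39.2,0.7],1],[[0,0,-0.27],[-57.9,-39.2,0.7],1],[[0,0,-0.27],[-57.9,-39.2,0.7],1],[[0,0,-0.27],[-57.9,-39.2,0.7],1],[[0,0,-0.27],[-57.9,-39.2,0.7],1],[[0,0,-0.27],[-57.9,-39.2,0.7],1],[[0,0,-0.27],[-57.9,-39.2,0.7],1]], newtons=25)

```text
clock: 1.77
position: [0.6193, 0.0722, 0.2191]
ee_rot: [0.004, -3.14, -0.001]
force: [-0.0, 1.6, -0.3]
width: 0.997
gripper_force: 0.0
```

Run:
```python
from h import *
p,R,s=tool();i=cams.camera_info("wrist");im=cams.get_image("wrist");cv2.imwrite("pics/w1.png",im)
H,S,V=cv2.split(cv2.cvtColor(im,cv2.COLOR_BGR2HSV))
uv=proj([[.632,.071,.022]],i)[0];print(uv, im[int(uv[1]),int(uv[0])])
for t in (150,170,190):
    print(t,rect(blob((V>t)&(S<40),uv,500),i,.022))
```

```text
[261.44524827 180.85831263] [101 103 106]
150 [607.5, 67.0, 626.8, 313.0, 87.9]
170 [537.2, 42.2, 28.4, 29.4, 89.4]
190 [536.9, 42.0, 28.6, 28.4, 44.9]
```

View pics/w1.png

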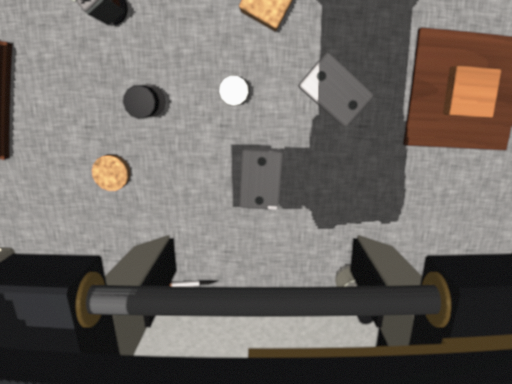

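The wrist view shows the weight at (261,179), in the gripper's shadow, with dark spots at (262,161) and (259,200). The pad is at (110,172), the jar at (141,101), the pot at (234,90) and the look-alike at (338,88). I'll measure the weight from its spots.

Run:
```python
from h import *
im=cv2.imread("pics/w1.png");i=cams.camera_info("wrist");V=im.max(2)
S=cv2.cvtColor(im,cv2.COLOR_BGR2HSV)[...,1]
P=[]
for g in((262,161),(259,200)):
    x,y=g;q=V[y-10:y+11,x-10:x+11]
    c=blob(q<50,(10,10),5);m=cv2.moments(c);P.append([x-10+m["m10"]/m["m00"],y-10+m["m01"]/m["m00"]])
W=plane(P,i,.022);print(np.round(P,1),W.round(4));d=W[0]-W[1];print("c",W.mean(0).round(4),"long axis",np.degrees(np.arctan2(d[1],d[0])))
print("pad",rect(blob((S>100)&(V>100),(110,172)),i,.012))
a=np.arctan2(d[1],d[0])+np.pi/2
go([*W.mean(0)[:2],.003],a)
```

```text
[[261.3 160.9]
 [258.9 200. ]] [[0.6098 0.0717 0.022 ]
 [0.6538 0.0691 0.022 ]]
c [0.6318 0.0704 0.022 ] long axis 176.58799289932142
pad [625.6, -99.4, 39.5, 40.4, 40.8]
turn [ 0.001 -0.001  0.063] shift [-1.29 -0.28 21.63] q7 1.47 yaw now/goal [90.2 86.6]
```

Request:
drive_tool(commands=[[[0,0,0.06],[-1.3,-0.3,4],1],[[0,0,0.06],[-1.3,-0.3,8],1],[[0,0,0.06],[-1.3,-0.3,12],1],[[0,0,0.06],[-1.3,-0.3,16],1],[[0,0,0.06],[-1.3,-0.3,18],1],[[0,0,0.06],[-1.3,-0.3,20],1],[[0,0,0.06],[-1.3,-0.3,21],1],[[0,0,0.06],[-1.3,-0.3,21.5],1],[[0,0,0.06],[-1.3,-0.3,21.5],0.2],[[0,0,0.06],[-1.3,-0.3,21.5],-1],[[0,0,0.06],[-1.3,-0.3,21.5],-1],[[0,0,0.06],[-1.3,-0.3,21.5],-1],[[0,0,0.06],[-1.3,-0.3,21.5],-1],[[0,0,0.06],[-1.3,-0.3,21.5],-1],[[0,0,0.06],[-1.3,-0.3,21.5],-1],[[0,0,0.06],[-1.3,-0.3,21.5],-1]], newtons=35)

```text
clock: 3.15
position: [0.6331, 0.0686, 0.005]
ee_rot: [0.091, 3.14, 0.0]
force: [-0.4, -2.8, 3.5]
width: 0.476
gripper_force: 35.0
```

Run:
```python
from h import *
go([.60,-.273,.25],np.radians(77.7))
```

```text
turn [0.    0.    0.157] shift [  1.32 -34.29 -24.51] q7 1.47 yaw now/goal [86.7 77.7]
```

Request:
drive_tool(commands=[[[0,0,0],[0,0,-1],-1],[[0,0,0],[0,0,-4],-1],[[0,0,0],[0,0,-8],-1],[[0,0,0],[0,0,-12],-1],[[0,0,0.05],[0,-3,-15],-1],[[0,0,0.1],[0.3,-6,-18],-1],[[0,0,0.157],[0.6,-10,-20],-1],[[0,0,0.157],[1.3,-14,-22],-1],[[0,0,0.157],[1.3,-18,-24],-1],[[0,0,0.157],[1.3,-22,-24.5],-1],[[0,0,0.157],[1.3,-26,-24.5],-1],[[0,0,0.157],[1.3,-30,-24.5],-1],[[0,0,0.157],[1.3,-33,-24.5],-1],[[0,0,0.157],[1.3,-34.3,-24.5],-1],[[0,0,0.157],[1.3,-34.3,-24.5],-1],[[0,0,0.157],[1.3,-34.3,-24.5],-1],[[0,0,0.157],[1.3,-34.3,-24.5],-1]])

```text
clock: 4.57
position: [0.6, -0.272, 0.2494]
ee_rot: [-0.336, -3.122, -0.002]
force: [-0.1, 1.0, -5.1]
width: 0.476
gripper_force: 35.0
```

Run:
```python
from h import *
p,R,s=tool();print(p,s["width"],s["force"]);i=cams.camera_info("wrist");im=cams.get_image("wrist");cv2.imwrite("pics/w2.png",im)
H,S,V=cv2.split(cv2.cvtColor(im,cv2.COLOR_BGR2HSV))
uv=proj([[.527,-.273,.046]],i)[0];print(uv)
m=(S>80);c=blob(m,uv,2000,5);print(cv2.boundingRect(c),rect(c,i,.046),rect(c,i,.0))
```

```text
[ 0.59997929 -0.27197869  0.2493562 ] 0.47565604684772433 [-0.07202238  1.03884418 -5.06773452]
[246.47378629 101.21575112]
(179, 45, 124, 120) [531.1, -279.5, 123.5, 121.9, 77.6] [532.6, -282.8, 139.2, 137.5, 77.6]
```

View pics/w2.png

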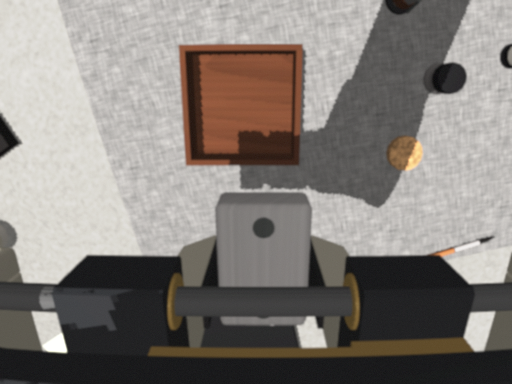

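The wrist view shows the open box spanning u 179–303 and v 45–165. Its rim measures 123.5 × 121.9 mm against the expected 124, and its centre is (531,-279.5) mm at yaw 77.6°. The weight is held level. Lowering it in.

Run:
```python
from h import *
go([.532,-.2795,.0115],np.radians(77.6))
```

```text
turn [ 0.001 -0.001  0.003] shift [ 6.49 -2.26 23.8 ] q7 1.85 yaw now/goal [77.8 77.6]
```

Request:
drive_tool(commands=[[[0,0,0],[3,-1,2],-1],[[0,0,0],[6.5,-2.3,5],-1],[[0,0,0],[6.5,-2.3,9],-1],[[0,0,0],[6.5,-2.3,13],-1],[[0,0,0],[6.5,-2.3,17],-1],[[0,0,0],[6.5,-2.3,19],-1],[[0,0,0],[6.5,-2.3,20.5],-1],[[0,0,0],[6.5,-2.3,21.5],-1],[[0,0,0],[6.5,-2.3,22.3],-1],[[0,0,0],[6.5,-2.3,22.8],-1],[[0,0,0],[6.5,-2.3,23.2],-1],[[0,0,0],[6.5,-2.3,23.4],-1],[[0,0,0],[6.5,-2.3,23.6],-1],[[0,0,0],[6.5,-2.3,23.7],-1],[[0,0,0],[6.5,-2.3,23.8],-1],[[0,0,0],[6.5,-2.3,23.8],-1]])

```text
clock: 5.95
position: [0.5319, -0.2819, 0.0119]
ee_rot: [0.337, 3.123, -0.0]
force: [0.3, -0.4, -4.8]
width: 0.477
gripper_force: 35.0
```

Request:
drive_tool(commands=[[[0,0,0],[0,0.2,0],-1],[[0,0,0],[0,0.2,0],-1],[[0,0,0],[0,0.2,0.05],-1],[[0,0,0],[0,0.2,0.1],-1],[[0,0,0],[0,0.2,0.15],-1],[[0,0,0],[0,0.2,0.15],-1]])

```text
clock: 6.45
position: [0.5324, -0.2798, 0.0109]
ee_rot: [0.337, 3.123, 0.0]
force: [-2.6, 2.3, 4.3]
width: 0.478
gripper_force: 35.0
```

Request:
drive_tool(commands=[[[0,0,0],[0,0,0],0],[[0,0,0],[0,0,0],0.1],[[0,0,0],[0,0,0],0.15],[[0,0,0],[0,0,0],0.15],[[0,0,0],[0,0,-0.5],0.15],[[0,0,0],[0,0,-2],0.15],[[0,0,0],[0,0,-5],0.15],[[0,0,0],[-2,0,-9],0.15],[[0,0,0],[-5,0,-13],1],[[0,0,0],[-8,0,-17],1],[[0,0,0],[-8,0,-20],1],[[0,0,0],[-8,0,-20],1],[[0,0,0],[-8,0,-20],1]])

```text
clock: 7.53
position: [0.6127, -0.298, 0.2141]
ee_rot: [0.336, 3.117, -0.003]
force: [0.3, 0.3, -0.9]
width: 0.889
gripper_force: 0.0
```

Run:
```python
from h import *
p,R,s=tool();i=cams.camera_info("wrist");im=cams.get_image("wrist");cv2.imwrite("pics/w3.png",im)
S=cv2.cvtColor(im,cv2.COLOR_BGR2HSV)[...,1];V=im.max(2)
uv=proj([[.531,-.2795,.046]],i)[0];print(p,uv)
c=blob(S>80,uv,2000,5);print("box",rect(c,i,.046))
x,y,w,h=cv2.boundingRect(c);m=np.zeros_like(V);cv2.drawContours(m,[c],-1,1,-1);m=cv2.erode(m,np.ones((13,13)))
print("weight",rect(blob((m>0)&(S<60),uv,300,5),i,.028))
go([.6256,-.0994,.12])
```

```text
[ 0.61268617 -0.29798799  0.21412678] [263.57298029  86.94196498]
box [530.6, -279.6, 122.9, 122.4, 77.7]
weight [531.0, -278.7, 44.6, 66.1, 77.8]
turn [-0.001  0.003  0.   ] shift [ 2.82 19.65  9.15] q7 1.89 yaw now/goal [77.7 77.7]
```

View pics/w3.png

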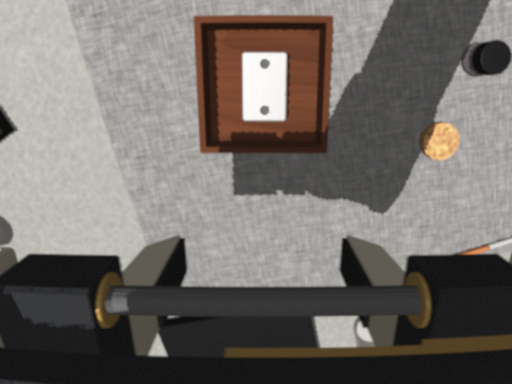

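The weight lies at (265,87) in the picture, flat and within 1 mm of the box centre. Now the pad.

Request:
drive_tool(commands=[[[0,0,0],[0.5,4,0],0.5],[[0,0,0],[1,8,1],0.5],[[0,0,0],[2,12,3],0.5],[[0,0,0],[2.5,16,6],0.5],[[0,0,0],[2.8,19.6,9],0.5],[[0,0,0],[2.8,19.6,12],0.5],[[0,0,0],[2.8,19.6,12],0.5],[[0,0,0],[2.8,19.6,12],0.5],[[0,0,0],[2.8,19.6,12],0.5]], newtons=10)

```text
clock: 8.33
position: [0.6242, -0.1013, 0.0905]
ee_rot: [-0.339, -3.122, 0.002]
force: [-0.1, -0.8, 0.3]
width: 0.745
gripper_force: 0.0
```

Run:
```python
from h import *
p,R,s=tool();print(p)
go([.6256,-.0994,.004])
```

```text
[ 0.62424416 -0.10131139  0.09054179]
turn [-0.001 -0.001 -0.   ] shift [-0.1   0.23  8.65] q7 1.62 yaw now/goal [77.6 77.6]
```

Request:
drive_tool(commands=[[[0,0,0],[-0.1,0.2,3],0.5],[[0,0,0],[-0.1,0.2,6],0.5],[[0,0,0],[-0.1,0.2,7.5],0.5],[[0,0,0],[-0.1,0.2,8.3],0.4],[[0,0,0],[-0.1,0.2,8.6],0.2],[[0,0,0],[-0.1,0.2,8.6],-1],[[0,0,0],[-0.1,0.2,8.6],-1],[[0,0,0],[-0.1,0.2,8.6],-1],[[0,0,0],[-0.1,0.2,8.6],-1],[[0,0,0],[-0.1,0.2,8.6],-1],[[0,0,0],[-0.1,0.2,8.6],-1]], newtons=10)

```text
clock: 9.25
position: [0.6273, -0.0983, 0.0058]
ee_rot: [0.337, 3.121, -0.0]
force: [-0.3, -1.2, 7.6]
width: 0.45
gripper_force: 10.0
```

Run:
```python
from h import *
p,R,s=tool();print(p)
go([.531,-.2790,.10],np.radians(77.6))
go([.531,-.2790,p[2]+.028],np.radians(77.6))
```

```text
[ 0.62733214 -0.09826873  0.00577601]
turn [0.    0.003 0.001] shift [  5.53 -19.71  -9.44] q7 1.64 yaw now/goal [77.7 77.6]
turn [0.    0.003 0.001] shift [  5.55 -19.71  -2.81] q7 1.64 yaw now/goal [77.7 77.6]
```

Request:
drive_tool(commands=[[[0,0,0],[0,0,-0.5],-1],[[0,0,0],[0,0,-3],-1],[[0,0,0],[0,0,-7],-1],[[0,0,0],[1,-4,-9.4],-1],[[0,0,0],[2,-8,-9.4],-1],[[0,0,0],[3,-12,-9.4],-1],[[0,0,0],[4.5,-16,-9.4],-1],[[0,0,0],[5.5,-19.7,-9.4],-1],[[0,0,0],[5.5,-19.7,-9.4],-1],[[0,0,0],[5.5,-19.7,-9.4],-1],[[0,0,0],[5.5,-19.7,-9.4],-1]])

```text
clock: 10.17
position: [0.5306, -0.2783, 0.0987]
ee_rot: [0.338, 3.123, 0.001]
force: [0.7, 0.2, -0.6]
width: 0.446
gripper_force: 10.0
```

Run:
```python
from h import *
p,R,s=tool();print(p,s["width"],s["force"])
go([.531,-.2790,.0338],np.radians(77.6))
im=cams.get_image("wrist");cv2.imwrite("pics/w4.png",im)
```

```text
[ 0.53063829 -0.27832185  0.09868968] 0.4460517950923224 [ 0.65030018  0.24469349 -0.60256279]
turn [0.001 0.001 0.001] shift [-0.05 -0.06  6.49] q7 1.94 yaw now/goal [77.6 77.6]
```

View pics/w4.png

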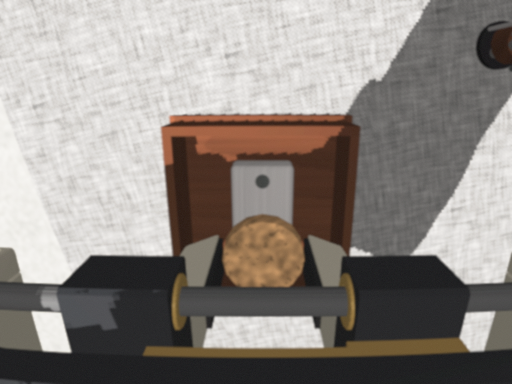

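The pad is held level at (263,253), and the weight below shows one spot at (262,181). I'll measure the pad's offset in the grip.

Run:
```python
from h import *
im=cv2.imread("pics/w4.png");i=cams.camera_info("wrist");S=cv2.cvtColor(im,cv2.COLOR_BGR2HSV);V=S[...,2];S=S[...,1]
m=(S>60)&(V>70);m[:213]=0;m[285:]=0;m[:,:221]=0;m[:,306:]=0
c=blob(m,(263,253),500);P=plane(c[:,0][c[:,0,1]<258],i,.105)[:,:2]*1000
A=np.c_[2*P,np.ones(len(P))];x=np.linalg.lstsq(A,(P**2).sum(1),rcond=None)[0]
print(x[:2],np.sqrt(x[2]+x[:2]@x[:2]),tool()[0])
```

```text
[ 521.63886832 -274.7604957 ] 20.04730849771965 [ 0.53119026 -0.27722778  0.09846476]
```

```bash
python3 - <<'E'
from h import *
im=cv2.imread("pics/w4.png");i=cams.camera_info("wrist");h=cv2.cvtColor(im,cv2.COLOR_BGR2HSV);S=h[...,1];V=h[...,2]
m=(S>60)&(V>70);m[:213]=0;m[285:]=0;m[:,:221]=0;m[:,306:]=0
c=blob(m,(263,253),500)[:,0]
for v in range(214,290,6):
    r=c[np.abs(c[:,1]-v)<1][:,0]; print(v,r.min() if len(r) else 0,r.max() if len(r) else 0,im[v,263])
P=plane(c,i,.093)[:,:2]*1000;d=tool()[1][:2,0];q=P@d; print("front edge (bottom) ahead of TCP along tool x",q.max()-tool()[0][:2]@d*1000)
a=plane([[263,v] for v in(253,258,262)],i,.105)[:,:2]*1000; print(a@d-tool()[0][:2]@d*1000)
E
python3 -c "
import cv2;im=cv2.imread('pics/w4.png')[200:300,190:340];cv2.imwrite('pics/w4c.png',cv2.resize(im,None,fx=5,fy=5,interpolation=cv2.INTER_CUBIC))"
```

```text
214 221 305 [100 113 128]
220 221 305 [ 66  95 124]
226 221 305 [ 85 124 163]
232 221 305 [ 91 133 176]
238 224 302 [ 75 109 141]
244 223 303 [ 74 108 142]
250 223 303 [ 84 123 162]
256 222 304 [ 78 113 148]
262 223 304 [ 74 106 143]
268 224 302 [ 86 125 164]
274 225 301 [ 85 124 163]
280 230 296 [ 92 133 174]
286 0 0 [56 74 92]
front edge (bottom) ahead of TCP along tool x 21.574902555399603
[ 4.88735495  2.10940803 -0.13592732]
```

View pics/w4c.png

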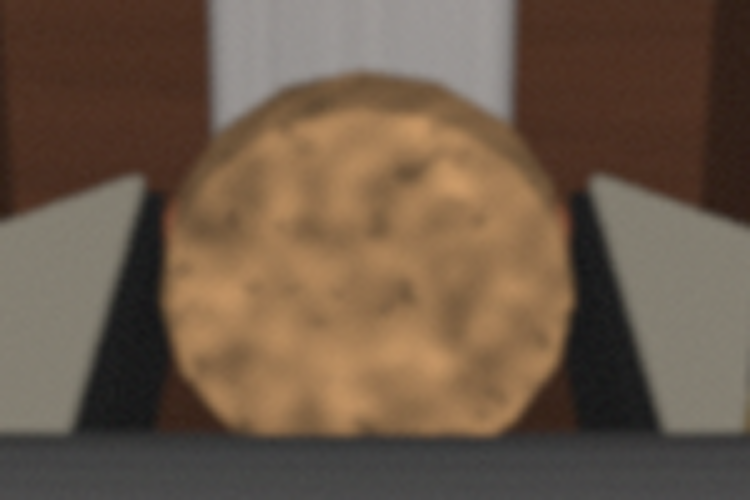

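The crop shows the pad's top face widest at crop row 295 (v≈259), so the pad is centred about 1 mm from the TCP. Lowering it onto the weight.

Request:
drive_tool(commands=[[[0,0,0],[-0.1,-0.1,2],-1],[[0,0,0],[-0.1,-0.1,4],-1],[[0,0,0],[-0.1,-0.1,5],-1],[[0,0,0],[-0.1,-0.1,5.6],-1],[[0,0,0],[-0.1,-0.1,6],-1],[[0,0,0],[-0.1,-0.1,6.2],-1],[[0,0,0],[-0.1,-0.1,6.3],-1],[[0,0,0],[-0.1,-0.1,6.4],-1],[[0,0,0],[-0.1,-0.1,6.4],-1]])

```text
clock: 10.97
position: [0.5316, -0.2797, 0.0347]
ee_rot: [0.337, 3.123, -0.0]
force: [-0.3, 0.1, -0.1]
width: 0.454
gripper_force: 10.0
```

Request:
drive_tool(commands=[[[0,0,0],[0,0.1,0],-1],[[0,0,0],[0,0.1,0.05],-1],[[0,0,0],[0,0.1,0.1],-1],[[0,0,0],[0,0.1,0.15],-1],[[0,0,0],[0,0.1,0.15],-1]])

```text
clock: 11.38
position: [0.5318, -0.2786, 0.0337]
ee_rot: [0.337, 3.123, 0.0]
force: [-2.0, 1.3, 9.2]
width: 0.452
gripper_force: 10.0
```

Request:
drive_tool(commands=[[[0,0,0],[0,0,0],0],[[0,0,0],[0,0,0],0.1],[[0,0,0],[0,0,0],0.15],[[0,0,0],[0,0,0],0.15],[[0,0,0],[0,0,-0.5],0.15],[[0,0,0],[0,0,-2],0.15],[[0,0,0],[0,0,-5],0.15],[[0,0,0],[-2,0,-9],0.15],[[0,0,0],[-5,0,-13],1],[[0,0,0],[-8,0,-17],1],[[0,0,0],[-8,0,-18],1],[[0,0,0],[-8,0,-18],1],[[0,0,0],[-8,0,-18],1]])

```text
clock: 12.47
position: [0.6107, -0.2962, 0.2143]
ee_rot: [0.336, 3.121, -0.002]
force: [-0.5, -0.1, -0.8]
width: 0.887
gripper_force: 0.0
```

Run:
```python
from h import *
p,R,s=tool();i=cams.camera_info("wrist");im=cams.get_image("wrist");cv2.imwrite("pics/w5.png",im)
h=cv2.cvtColor(im,cv2.COLOR_BGR2HSV);S=h[...,1];V=h[...,2];H=h[...,0]
uv=proj([[.531,-.2790,.040]],i)[0];print(p,uv,h[int(uv[1]),int(uv[0])])
print("pad",rect(blob((S>60)&(V>140)&(H>12),uv,300,3),i,.040))
cv2.imwrite("pics/w5c.png",im[0:200,150:400])
go([.61,.295,.21],np.pi/2)
```

```text
[ 0.61073836 -0.29618118  0.21433779] [262.51569795  90.02338908] [ 16 120 233]
pad [531.1, -277.6, 40.1, 40.2, 32.5]
turn [-0.    -0.    -0.215] shift [12.53 57.73  0.26] q7 1.88 yaw now/goal [77.7 90. ]
```

View pics/w5c.png

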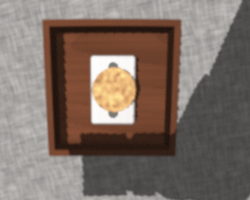

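The pad lies flat on the weight, within 1 mm of its centre (crop (115,90)). On to the cover.

Request:
drive_tool(commands=[[[0,0,-0.1],[2,8,0],1],[[0,0,-0.215],[12.5,57.7,0.3],1],[[0,0,-0.215],[12.5,57.7,0.3],1],[[0,0,-0.215],[12.5,57.7,0.3],1],[[0,0,-0.215],[12.5,57.7,0.3],1],[[0,0,-0.215],[12.5,57.7,0.3],1],[[0,0,-0.215],[12.5,57.7,0.3],1],[[0,0,-0.215],[12.5,57.7,0.3],1],[[0,0,-0.215],[12.5,57.7,0.3],1],[[0,0,-0.215],[12.5,57.7,0.3],1],[[0,0,-0.215],[12.5,57.7,0.3],1],[[0,0,-0.215],[12.5,57.7,0.3],1],[[0,0,-0.215],[12.5,57.7,0.3],1],[[0,0,-0.215],[12.5,57.7,0.3],1],[[0,0,-0.215],[12.5,57.7,0.3],1],[[0,0,-0.215],[12.5,57.7,0.3],1],[[0,0,-0.215],[12.5,57.7,0.3],1],[[0,0,-0.215],[12.5,57.7,0.3],1],[[0,0,-0.215],[12.5,57.7,0.3],1]])

```text
clock: 14.1
position: [0.6107, 0.2922, 0.2094]
ee_rot: [-0.004, -3.141, 0.002]
force: [0.3, -0.6, -0.4]
width: 0.999
gripper_force: 0.0
```

Run:
```python
from h import *
p,R,s=tool();i=cams.camera_info("wrist");im=cams.get_image("wrist");cv2.imwrite("pics/w6.png",im)
h=cv2.cvtColor(im,cv2.COLOR_BGR2HSV);S=h[...,1];V=h[...,2];H=h[...,0]
uv=proj([[.5345,.2947,.024]],i)[0];print(p,uv,h[int(uv[1]),int(uv[0])],h[int(uv[1]),int(uv[0])+45])
for t in (120,140,160,180):print("step",rect(blob((S>100)&(V>t),uv,300,3),i,.024))
print("board",rect(blob((S>80),uv,2000,3),i,.008))
```

```text
[0.61069923 0.29218826 0.20939929] [265.1533832  96.206751 ] [ 14 143 243] [ 10 143  48]
step [533.4, 279.4, 87.1, 115.0, 88.2]
step [534.7, 292.1, 48.0, 51.3, 88.7]
step [534.4, 292.5, 46.9, 50.4, 88.8]
step [534.7, 292.0, 45.9, 49.4, 88.8]
board [534.5, 293.6, 122.1, 122.4, 88.2]
```

View pics/w6.png

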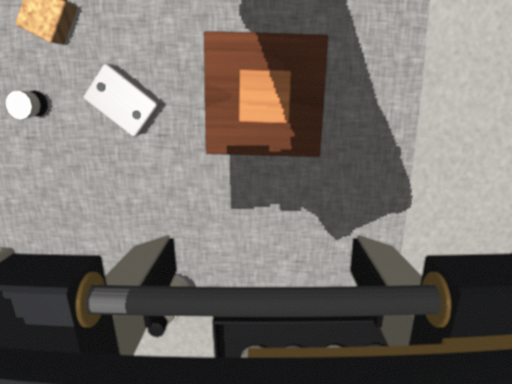

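The cover is at (265,95): centre (534.5,293.7) mm, yaw 88.2°, about 122 mm per side. The top view gave the same. Descending to grip the step.

Run:
```python
from h import *
go([.5345,.2937,.012],np.radians(88.3))
```

```text
turn [-0.001 -0.     0.027] shift [ 7.63  0.12 19.76] q7 1.12 yaw now/goal [89.9 88.3]
```

Request:
drive_tool(commands=[[[0,0,0.027],[3,0.1,2],1],[[0,0,0.027],[6,0.1,5],1],[[0,0,0.027],[7.6,0.1,8],1],[[0,0,0.027],[7.6,0.1,12],1],[[0,0,0.027],[7.6,0.1,15],0.7],[[0,0,0.027],[7.6,0.1,17],0.6],[[0,0,0.027],[7.6,0.1,17],0.6],[[0,0,0.027],[7.6,0.1,17],0.6],[[0,0,0.027],[7.6,0.1,17],0.6]], newtons=40)

```text
clock: 14.9
position: [0.5357, 0.2955, 0.0413]
ee_rot: [0.044, 3.14, 0.001]
force: [0.3, -0.2, 0.0]
width: 0.804
gripper_force: 0.0
```

Run:
```python
from h import *
print(tool()[0]);go([.5345,.2937,.013],np.radians(88.3))
```

```text
[0.53572689 0.29545601 0.04125421]
turn [0.001 0.002 0.002] shift [ 0.12 -0.18  2.83] q7 1.06 yaw now/goal [88.4 88.3]
```

Request:
drive_tool(commands=[[[0,0,0],[0.1,-0.1,1],0.6],[[0,0,0],[0.1,-0.1,2],0.6],[[0,0,0],[0.1,-0.1,2.5],0.6],[[0,0,0],[0.1,-0.1,2.8],0.3],[[0,0,0],[0.1,-0.1,2.8],-1],[[0,0,0],[0.1,-0.1,2.8],-1],[[0,0,0],[0.1,-0.1,2.8],-1],[[0,0,0],[0.1,-0.1,2.8],-1],[[0,0,0],[0.1,-0.1,2.8],-1],[[0,0,0],[0.1,-0.1,2.8],-1]], newtons=40)

```text
clock: 15.73
position: [0.5336, 0.2947, 0.0119]
ee_rot: [0.042, 3.141, 0.0]
force: [0.1, 0.4, -0.0]
width: 0.539
gripper_force: 40.0
```

Run:
```python
from h import *
go([.530,-.2795,.16],np.radians(77.65))
```

```text
turn [0.    0.    0.189] shift [ -1.19 -57.41 -14.81] q7 1.06 yaw now/goal [88.5 77.6]
```

Request:
drive_tool(commands=[[[0,0,0],[0,0,-1],-1],[[0,0,0],[0,0,-4],-1],[[0,0,0],[0,0,-8],-1],[[0,0,0],[0,-2,-12],-1],[[0,0,0.03],[0,-5,-14.8],-1],[[0,0,0.06],[0,-9,-14.8],-1],[[0,0,0.1],[0,-13,-14.8],-1],[[0,0,0.15],[-0.3,-17,-14.8],-1],[[0,0,0.189],[-0.6,-21,-14.8],-1],[[0,0,0.189],[-0.8,-25,-14.8],-1],[[0,0,0.189],[-1.2,-29,-14.8],-1],[[0,0,0.189],[-1.2,-33,-14.8],-1],[[0,0,0.189],[-1.2,-37,-14.8],-1],[[0,0,0.189],[-1.2,-41,-14.8],-1],[[0,0,0.189],[-1.2,-45,-14.8],-1],[[0,0,0.189],[-1.2,-49,-14.8],-1],[[0,0,0.189],[-1.2,-52,-14.8],-1],[[0,0,0.189],[-1.2,-55,-14.8],-1],[[0,0,0.189],[-1.2,-57.4,-14.8],-1],[[0,0,0.189],[-1.2,-57.4,-14.8],-1]])

```text
clock: 17.4
position: [0.5283, -0.2861, 0.1607]
ee_rot: [0.349, 3.121, -0.006]
force: [0.5, -0.5, -1.8]
width: 0.54
gripper_force: 40.0
```

Run:
```python
from h import *
p,R,s=tool();print(p,s["width"],s["force"],s["ft_torque"]);go([.530,-.2795,.058],np.radians(77.65))
i=cams.camera_info("wrist");im=cams.get_image("wrist");cv2.imwrite("pics/w7.png",im)
```

```text
[ 0.52829765 -0.28613604  0.16073588] 0.5396303237552006 [ 0.45428505 -0.54164401 -1.78065996] [-0.06003461  0.03480645  0.04337973]
turn [-0.004  0.001 -0.007] shift [-1.000e-02  7.200e-01  1.027e+01] q7 1.92 yaw now/goal [77.2 77.6]
```

View pics/w7.png

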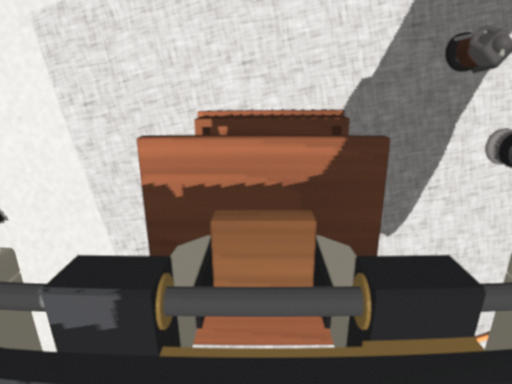

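The cover is level in the grip, its front edge running from (139,138) to (388,137) with the box behind it. I'll move down while correcting y, then check the cover's position relative to the tool.

Request:
drive_tool(commands=[[[0,0,-0.007],[0,0.5,2],-1],[[0,0,-0.007],[0,0.6,4],-1],[[0,0,-0.007],[0,0.6,6],-1],[[0,0,-0.007],[0,0.6,7.5],-1],[[0,0,-0.007],[0,0.6,8.5],-1],[[0,0,-0.007],[0,0.6,8.5],-1],[[0,0,-0.007],[0,0.6,8.5],-1],[[0,0,-0.007],[0,0.6,8.5],-1],[[0,0,-0.007],[0,0.6,8.5],-1]])

```text
clock: 18.2
position: [0.5321, -0.2738, 0.0759]
ee_rot: [0.327, 3.123, -0.001]
force: [0.8, -0.3, -2.0]
width: 0.538
gripper_force: 40.0
```

Run:
```python
from h import *
p,R,s=tool();print(p,s["force"]);i=cams.camera_info("wrist");im=cams.get_image("wrist");cv2.imwrite("pics/w8.png",im)
S=cv2.cvtColor(im,cv2.COLOR_BGR2HSV)[...,1]
m=S>80;m[250:]=0
# front top edge of board: first brown-row per column, mid columns
for u in range(125,400,15): 
    r=np.flatnonzero(m[:,u]);print(u,r[:1],end=" ")
go([.530,-.2795,.058],np.radians(77.65))
im7=cv2.imread("pics/w7.png")
```

```text
[ 0.53210027 -0.2737677   0.07592687] [ 0.77541041 -0.29746967 -1.98456954]
125 [] 140 [137] 155 [117] 170 [116] 185 [116] 200 [116] 215 [116] 230 [116] 245 [116] 260 [117] 275 [117] 290 [117] 305 [117] 320 [117] 335 [117] 350 [117] 365 [136] 380 [136] 395 [] turn [-0.     0.002  0.007] shift [ 0.08 -0.6   1.78] q7 1.95 yaw now/goal [78.  77.6]
```

Request:
drive_tool(commands=[[[0,0,0.007],[0.1,-0.6,0.5],-1],[[0,0,0.007],[0.1,-0.6,0.8],-1],[[0,0,0.007],[0.1,-0.6,0.8],-1],[[0,0,0.007],[0.1,-0.6,0.8],-1],[[0,0,0.007],[0.1,-0.6,0.8],-1],[[0,0,0.007],[0.1,-0.6,0.8],-1]])

```text
clock: 18.75
position: [0.5292, -0.2791, 0.0667]
ee_rot: [0.338, 3.123, 0.0]
force: [-0.1, 0.3, -2.4]
width: 0.541
gripper_force: 40.0
```

Run:
```python
from h import *
p,R,s=tool();print(p,s["force"]);i=cams.camera_info("wrist");im=cams.get_image("wrist");cv2.imwrite("pics/w8.png",im)
cv2.imwrite("pics/w8c.png",cv2.resize(im[90:210,110:410],None,fx=2.6,fy=2.6,interpolation=cv2.INTER_CUBIC))
z=p[2]-.0119+.008
S=cv2.cvtColor(im,cv2.COLOR_BGR2HSV)[...,1];m=S>80
L=[];Rr=[]
for v in range(160,236,5):
    r=np.flatnonzero(m[v]);r=r[(r>100)&(r<420)];L.append([r[0],v]);Rr.append([r[-1]+1,v])
for q in(L,Rr):
    P=(plane(q,i,z)-p)@R*1000;f=np.polyfit(P[:,0],P[:,1],1);print("side in tool: y at centre",f[1].round(1),"slope",f[0].round(4),(P[0]).round(1),q[0])
go([.530,-.2795,.058],np.radians(77.65))
```

```text
[ 0.52922225 -0.27913376  0.06674403] [-0.12271239  0.32397034 -2.35212694]
side in tool: y at centre -59.6 slope -0.0139 [ 49.8 -60.4   3.9] [np.int64(139), 160]
side in tool: y at centre 61.3 slope 0.0016 [49.7 61.6  3.9] [np.int64(388), 160]
turn [ 0.  0. -0.] shift [-0.08 -0.02  0.88] q7 1.96 yaw now/goal [77.6 77.6]
```

View pics/w8c.png

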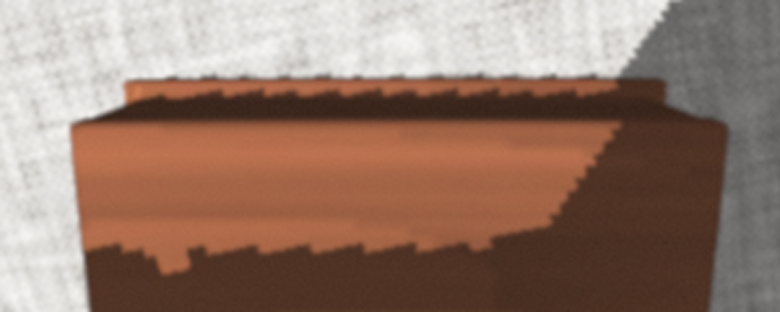

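The crop shows the cover's front edge from (73,123) to (726,123) and the skirting from (126,78) to (664,78). Scaled, both are centred 3.7 mm from the camera axis and parallel, so the cover is aligned. Lowering it.

Request:
drive_tool(commands=[[[0,0,0],[-0.08,0,0.3],-1],[[0,0,0],[-0.08,0,0.5],-1],[[0,0,0],[-0.08,0,0.6],-1],[[0,0,0],[-0.08,0,0.7],-1],[[0,0,0],[-0.08,0,0.8],-1],[[0,0,0],[-0.08,0,0.85],-1],[[0,0,0],[-0.08,0,0.9],-1],[[0,0,0],[-0.08,0,0.9],-1]])

```text
clock: 19.47
position: [0.5298, -0.2794, 0.0579]
ee_rot: [0.339, 3.123, 0.0]
force: [-1.2, 0.4, 1.5]
width: 0.543
gripper_force: 40.0
```

Request:
drive_tool(commands=[[[0,0,0],[0,0,0.05],-1],[[0,0,0],[0,0,0.05],-1],[[0,0,0],[0,0,0.05],0.1],[[0,0,0],[0,0,0.05],0.3],[[0,0,0],[0,0,0],0.4],[[0,0,0],[0,0,0],0.4],[[0,0,0],[0,0,-1],0.5],[[0,0,0],[0,0,-3],0.6],[[0,0,0],[-2,0,-6],1],[[0,0,0],[-5,0,-10],1],[[0,0,0],[-8,0,-14],1],[[0,0,0],[-9,0,-16],1],[[0,0,0],[-9,0,-16],1],[[0,0,0],[-9,0,-16],1],[[0,0,0],[-9,0,-16],1],[[0,0,0],[-9,0,-16],1]])

```text
clock: 20.8
position: [0.6165, -0.2983, 0.2166]
ee_rot: [-0.339, -3.121, -0.001]
force: [-0.2, 0.2, 0.3]
width: 1.004
gripper_force: 0.0
```

Run:
```python
from h import *
p,R,s=tool();i=cams.camera_info("wrist");im=cams.get_image("wrist");cv2.imwrite("pics/w9.png",im)
h=cv2.cvtColor(im,cv2.COLOR_BGR2HSV);S=h[...,1];V=h[...,2]
uv=proj([[.531,-.2795,.054]],i)[0];print(p,uv)
print("cover",rect(blob(S>80,uv,2000,5),i,.054))
for t in(120,160,200):print("step",rect(blob((S>80)&(V>t),uv,300,3),i,.070))
# figure in fixed views
for n in("top","side"):
    cv2.imwrite(f"pics/{n}2.png",cams.get_image(n))
it=cams.camera_info("top");a=cv2.resize(cv2.imread("pics/top2.png")[195:240,270:320],None,fx=8,fy=8,interpolation=cv2.INTER_CUBIC)
b=cv2.resize(cv2.imread("pics/side2.png")[210:250,200:245],None,fx=9,fy=9,interpolation=cv2.INTER_CUBIC)
cv2.imwrite("pics/fig.png",np.hstack([a,b]))
go([.53,-.084,.20],np.pi/2)
```

```text
[ 0.61647653 -0.29834137  0.21662355] [262.5682824   84.30593653]
cover [530.6, -279.1, 122.3, 121.5, 77.7]
step [535.6, -297.0, 83.1, 98.3, 77.5]
step [531.0, -279.6, 49.5, 49.3, 77.6]
step [531.0, -279.5, 48.2, 47.6, 77.6]
turn [ 0.001 -0.002 -0.216] shift [13.08 19.08  1.71] q7 1.88 yaw now/goal [77.6 90. ]
```

View pics/fig.png

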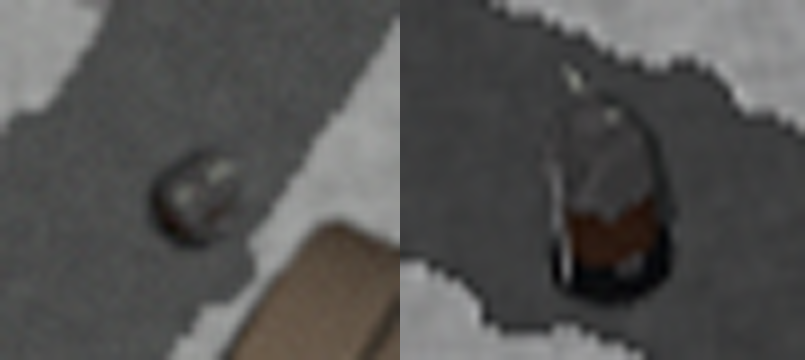

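The cover measures (530.6,-279.1) mm at yaw 77.7°, within 0.5 mm of the box. The fig crop shows the dark figure with its staff, a light line, on the left (-x) side in the side view. I'll look at it from several wrist positions.

Request:
drive_tool(commands=[[[0,0,-0.1],[3,4,0],1],[[0,0,-0.216],[6,8,0.5],1],[[0,0,-0.216],[9,12,1],1],[[0,0,-0.216],[12,15,1.7],1],[[0,0,-0.216],[13.1,19.1,1.7],1],[[0,0,-0.216],[13.1,19.1,1.7],1],[[0,0,-0.216],[13.1,19.1,1.7],1],[[0,0,-0.216],[13.1,19.1,1.7],1],[[0,0,-0.216],[13.1,19.1,1.7],1]])

```text
clock: 21.7
position: [0.5307, -0.0849, 0.2007]
ee_rot: [0.0, 3.142, -0.001]
force: [1.0, -0.0, 0.1]
width: 1.003
gripper_force: 0.0
```

Run:
```python
from h import *
p,R,s=tool();print(p);i=cams.camera_info("wrist");im=cams.get_image("wrist");cv2.imwrite("pics/fA.png",im);np.save("fA.npy",i,allow_pickle=True)
print(proj([[.45,-.083,0],[.45,-.083,.068]],i))
```

```text
[ 0.53069859 -0.08494307  0.20073159]
[[264.55503175  91.3216726 ]
 [264.85439142  91.70802814]]
```

Request:
drive_tool(commands=[[[0,0,0],[0,4,0],1],[[0,0,0],[0,8,0],1],[[0,0,0],[0,12,0],1],[[0,0,0],[0,12,0],1],[[0,0,0],[0,12,0],1],[[0,0,0],[0,12,0],1],[[0,0,0],[0,12,0],1]])

```text
clock: 22.33
position: [0.531, 0.0336, 0.2006]
ee_rot: [-0.005, -3.142, 0.001]
force: [-0.2, -1.2, -0.6]
width: 0.998
gripper_force: 0.0
```

Run:
```python
from h import *
p,R,s=tool();print(p);i=cams.camera_info("wrist");im=cams.get_image("wrist");cv2.imwrite("pics/fB.png",im);np.save("fB.npy",i,allow_pickle=True)
u=proj([[.45,-.083,0],[.45,-.083,.068]],i);print(u)
A=cv2.imread("pics/fA.png")
def crop(im,c,w=38,f=8):
    x,y=map(int,c);x=max(x,w);y=max(y,w);q=cv2.convertScaleAbs(im[y-w:y+w,x-w:x+w],alpha=1.8,beta=10);return cv2.resize(q,(395,395),interpolation=cv2.INTER_CUBIC)
cv2.imwrite("pics/figAB.png",np.hstack([crop(A,(264,91)),crop(im,u.mean(0))]))
# foot: dark blob in A
a=cv2.imread("pics/fA.png");V=a.max(2)
for t in(40,60,75):
    c=blob(V[:180]<t,(264,91),100,5);print(t,cv2.boundingRect(c),cv2.contourArea(c))
```

```text
[0.53101251 0.03357208 0.20063749]
[[149.36828132  92.48187934]
 [123.42230949  93.42923834]]
40 (118, 125, 26, 55) 546.0
60 (282, 173, 27, 7) 115.5
75 (278, 167, 32, 13) 249.5
```

View pics/figAB.png

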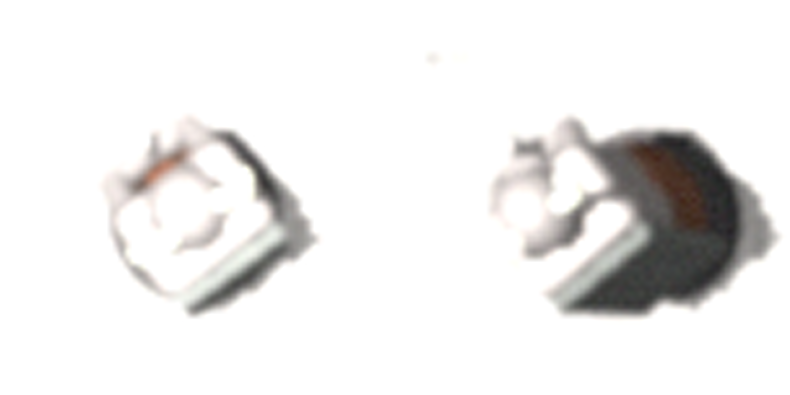

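The composite shows the figure from straight above (left) and from its +y side (right). Its cape edge runs (185,305)–(285,230) at lower right, and its horns and arms are at upper left. Own y is therefore at about 127° world yaw. The foot circle in the right view is at about (655,218).

Run:
```python
from h import *
iA=np.load("fA.npy",allow_pickle=True).item();iB=np.load("fB.npy",allow_pickle=True).item()
A=cv2.imread("pics/fA.png");B=cv2.imread("pics/fB.png")
k=5.197
print("guess A",plane([[195/k+226,213/k+53]],iA,.006).round(4),"B",plane([[260/k+98,218/k+54]],iB,.006).round(4))
ha,hb=[185/k+226,210/k+53],[132/k+98,205/k+54]
ca,da=ray([ha],iA);cb,db=ray([hb],iB);M=np.c_[da[0],-db[0]];t=np.linalg.lstsq(M,cb-ca,rcond=None)[0];print("head",(ca+da[0]*t[0]).round(4),(cb+db[0]*t[1]).round(4))
print("cape ends",plane([[185/k+226,305/k+53],[285/k+226,230/k+53]],iA,.045).round(4))
V=B.max(2);print(V[84:108:3,132:176:2])
```

```text
guess A [[ 0.4526 -0.0841  0.006 ]] B [[ 0.4534 -0.0827  0.006 ]]
head [ 0.4514 -0.0857  0.0614] [ 0.45   -0.0857  0.0614]
cape ends [[ 0.4677 -0.0858  0.045 ]
 [ 0.4549 -0.0686  0.045 ]]
[[167 135  86  51  49  46  46  38  31  34  24  21  23  34 109 157 162 167
  163 162 162 158]
 [181 173 142  94  54  46  49  45  41  36  34  27  24  22  25  90 142 164
  164 161 165 168]
 [174 132 136 102  62  50  50  48  46  37  35  36  28  20  19  22  64 102
  149 157 158 164]
 [129  72 102 153 140 107  63  45  45  40  33  33  31  24  22  20  49  74
  114 161 162 172]
 [ 56 110 180 190 176 131  82  51  37  42  34  32  30  22  20  20  47  71
   74 119 157 162]
 [ 72 133 177 156 113  86 101  77  35  33  34  32  32  29  25  22  50  74
   73  95 133 163]
 [158 161 125  97 105  94  58  31  30  31  29  26  31  33  28  26  69  77
   82 137 158 162]
 [136  99 100 101  69  36  32  27  31  30  31  30  26  24  23  59 103 149
  155 171 165 162]]
```

Run:
```python
from h import *
go([.453,-.0835,.10],np.radians(127))
```

```text
turn [-0.001 -0.    -0.649] shift [  7.76 -11.74  10.08] q7 1.48 yaw now/goal [ 89.8 127. ]
```

Request:
drive_tool(commands=[[[0,0,-0.12],[2,-4,0],0.6],[[0,0,-0.24],[4,-8,1],0.6],[[0,0,-0.36],[7.8,-11.7,2],0.6],[[0,0,-0.48],[7.8,-11.7,4],0.6],[[0,0,-0.6],[7.8,-11.7,7],0.6],[[0,0,-0.649],[7.8,-11.7,10],0.6],[[0,0,-0.649],[7.8,-11.7,10],0.6],[[0,0,-0.649],[7.8,-11.7,10],0.6],[[0,0,-0.649],[7.8,-11.7,10],0.6]], newtons=12)

```text
clock: 23.13
position: [0.4535, -0.0817, 0.1018]
ee_rot: [-0.997, 2.979, -0.001]
force: [0.2, 0.1, -0.3]
width: 0.798
gripper_force: 0.0
```

Run:
```python
from h import *
print(tool()[0]);go([.453,-.0835,.024],np.radians(127))
```

```text
[ 0.45345767 -0.08174402  0.10184798]
turn [-0.001  0.001  0.   ] shift [ 0.15 -0.11  7.78] q7 2.34 yaw now/goal [127. 127.]
```

Request:
drive_tool(commands=[[[0,0,0],[0.15,-0.1,3],0.6],[[0,0,0],[0.15,-0.1,5.5],0.6],[[0,0,0],[0.15,-0.1,7],0.6],[[0,0,0],[0.15,-0.1,7.7],0.6],[[0,0,0],[0.15,-0.1,7.7],0.2],[[0,0,0],[0.15,-0.1,7.7],-0.1],[[0,0,0],[0.15,-0.1,7.7],-0.3],[[0,0,0],[0.15,-0.1,7.7],-1],[[0,0,0],[0.15,-0.1,7.7],-1],[[0,0,0],[0.15,-0.1,7.7],-1],[[0,0,0],[0.15,-0.1,7.7],-1],[[0,0,0],[0.15,-0.1,7.7],-1],[[0,0,0],[0.15,-0.1,7.7],-1]], newtons=12)

```text
clock: 24.22
position: [0.4524, -0.0828, 0.0239]
ee_rot: [-1.002, 2.977, -0.0]
force: [-0.3, -0.0, 3.5]
width: 0.267
gripper_force: 12.1
```

Run:
```python
from h import *
go([.5308,-.2794,.13],np.radians(77.6))
```

```text
turn [-0.     0.     0.865] shift [  5.63 -20.4  -10.61] q7 2.37 yaw now/goal [127.2  77.6]
```

Request:
drive_tool(commands=[[[0,0,0],[0,0,-0.5],-1],[[0,0,0],[0,0,-2.5],-1],[[0,0,0],[0,0,-5.5],-1],[[0,0,0.08],[0,0,-9],-1],[[0,0,0.17],[1,-2,-12],-1],[[0,0,0.27],[2,-5,-13],-1],[[0,0,0.37],[3,-8,-13],-1],[[0,0,0.47],[4,-11,-13],-1],[[0,0,0.57],[5,-14,-13],-1],[[0,0,0.67],[5.6,-17,-13],-1],[[0,0,0.77],[5.6,-19,-13],-1],[[0,0,0.865],[5.6,-20.4,-12],-1],[[0,0,0.865],[5.6,-20.4,-10.6],-1],[[0,0,0.865],[5.6,-20.4,-10.6],-1],[[0,0,0.865],[5.6,-20.4,-10.6],-1],[[0,0,0.865],[5.6,-20.4,-10.6],-1],[[0,0,0.865],[5.6,-20.4,-10.6],-1]])

```text
clock: 25.63
position: [0.531, -0.2787, 0.1306]
ee_rot: [0.337, 3.123, 0.0]
force: [0.6, 1.1, -1.1]
width: 0.269
gripper_force: 11.9
```

Run:
```python
from h import *
p,R,s=tool();print(p,s["width"],s["force"]);go([.5308,-.2794,.096],np.radians(77.6))
i=cams.camera_info("wrist");im=cams.get_image("wrist");cv2.imwrite("pics/wa.png",im)
# foot black blob in the grip: foot underside is at TCP-0.024
u=proj([p+np.array([0,0,-.018])],i)[0];print(u)
V=im.max(2);x,y=map(int,u);print(V[y-30:y+24:3,x-30:x+31:4])
```

```text
[ 0.53102534 -0.27874362  0.13059659] 0.26851989388151704 [ 0.64940592  1.11861248 -1.11406051]
turn [0.    0.001 0.001] shift [ 0.01 -0.07  3.46] q7 1.96 yaw now/goal [77.7 77.6]
[262.43935472 240.77035453]
[[152 153 153 153 128  59  27  23  44  22  34  95 145 152 149 150]
 [149 151 151 122  30  28  30  41 108  33  29  26  66 150 154 155]
 [149 151 141  30  28  29  31  42 109  33  31  28  28  71 154 154]
 [145 144  64  27  28  30  28  43 109  34  29  30  29  26 124 147]
 [141 124  28  27  29  29  46  57 109  54  38  31  28  28  55 139]
 [151  98  28  29  42  54  58  68 111  63  59  47  30  28  29 136]
 [151  57  27  35  56  51  56  65 108  62  56  56  55  32  26 126]
 [148  34  28  50  55  56  55  66 109  63  55  53  54  38  30 102]
 [143  31  35  53  51  55  61  76 107  73  58  53  52  52  28  84]
 [129  38  47  52  64  76  87  93 109  92  84  71  54  51  32 104]
 [129  32  49  81  91  93  95  97 109  96  94  92  83  67  31  94]
 [122  30  58  91  92  95  94  93 108  96  98  96  93  89  38  70]
 [113  30  66  92  93  90  84  83 123  80  88  90  91  91  45  51]
 [ 98  27  72  95  91  77  75  87 146  82  73  77  91  91  52  36]
 [ 76  28  79  94  91  73  73  75  95  73  75  77  93  92  59  29]
 [ 56  29  83  93  88  73  75  75  74  76  75  77  90  94  66  29]
 [ 42  30  86  93  86  76  76  76  76  73  75  76  88  93  75  28]
 [ 32  37  89  93  80  76  75  76  74  75  77  76  89  93  80  28]]
```

Run:
```python
from h import *
im=cv2.imread("pics/wa.png");i=cams.camera_info("wrist");p,R,s=tool();V=im.max(2)
P=[]
for u in range(246,281,2):
    r=np.flatnonzero(V[195:235,u]<75)
    if len(r): P.append([u,195+r[0]])
for z in(.0,.006):
    Q=((plane(P,i,p[2]-.024+z)-p)@R)[:,:2]*1000
    f=np.polyfit(Q[:,1],Q[:,0],2);yv=-f[1]/2/f[0];print(P[0],P[8],P[-1],"front edge tool x",np.polyval(f,yv).round(1),"y",yv.round(1),"-> centre x",(np.polyval(f,yv)-17).round(1))
```

```text
[246, np.int64(213)] [262, np.int64(208)] [280, np.int64(213)] front edge tool x 17.8 y 0.3 -> centre x 0.8
[246, np.int64(213)] [262, np.int64(208)] [280, np.int64(213)] front edge tool x 19.9 y 0.3 -> centre x 2.9
```

The foot is centred in the grip to under 1 mm, and the figure is upright. Lowering it onto the step.

Request:
drive_tool(commands=[[[0,0,0],[0,-0.05,1],-1],[[0,0,0],[0,-0.05,2],-1],[[0,0,0],[0,-0.05,2.6],-1],[[0,0,0],[0,-0.05,3],-1],[[0,0,0],[0,-0.05,3.2],-1],[[0,0,0],[0,-0.05,3.3],-1],[[0,0,0],[0,-0.05,3.4],-1],[[0,0,0],[0,-0.05,3.4],-1],[[0,0,0],[0,-0.05,3.4],-1],[[0,0,0],[0,-0.05,3.4],-1]])

```text
clock: 26.52
position: [0.531, -0.2797, 0.096]
ee_rot: [0.338, 3.123, -0.0]
force: [0.5, 0.1, -0.4]
width: 0.268
gripper_force: 11.9
```

Request:
drive_tool(commands=[[[0,0,0],[0,0,0.05],-1],[[0,0,0],[0,0,0.1],-1],[[0,0,0],[0,0,0.15],-1],[[0,0,0],[0,0,0.2],-1],[[0,0,0],[0,0,0.2],-1],[[0,0,0],[0,0,0.2],-1]])

```text
clock: 27.02
position: [0.5309, -0.2796, 0.094]
ee_rot: [0.338, 3.123, 0.0]
force: [-0.6, 2.1, 4.3]
width: 0.265
gripper_force: 12.1
```

Contact at 4 N. Releasing and retreating.

Request:
drive_tool(commands=[[[0,0,0],[0,0,0],-0.35],[[0,0,0],[0,0,0],-0.2],[[0,0,0],[0,0,0],0.1],[[0,0,0],[0,0,0],0.4],[[0,0,0],[0,0,0],0.5],[[0,0,0],[0,0,-1],0.5],[[0,0,0],[0,0,-3],0.5],[[0,0,0],[0,0,-6],0.5],[[0,0,0],[0,0,-9],0.5],[[0,0,0],[-3,0,-12],0.5],[[0,0,0],[-7,0,-14],0.5],[[0,0,0],[-9,0,-14],0.5],[[0,0,0],[-9,0,-14],0.5],[[0,0,0],[-9,0,-14],0.5],[[0,0,0],[-9,0,-14],0.5]])

```text
clock: 28.27
position: [0.6178, -0.299, 0.2336]
ee_rot: [-0.339, -3.122, 0.0]
force: [0.1, -0.2, -0.1]
width: 0.752
gripper_force: 0.0
```

Run:
```python
from h import *
p,R,s=tool();i=cams.camera_info("wrist");im=cams.get_image("wrist");cv2.imwrite("pics/wb.png",im);cv2.imwrite("pics/side3.png",cams.get_image("side"))
h=cv2.cvtColor(im,cv2.COLOR_BGR2HSV);S=h[...,1];V=h[...,2]
uv=proj([[.531,-.2795,.054]],i)[0];print(p,s["width"],uv)
print("cover",rect(blob(S>80,uv,2000,9),i,.054))
u0=proj([[.531,-.2795,.07],[.531,-.2795,.138]],i);print(u0)
x,y=map(int,u0[0])
c=blob((V<45)[y-40:y+40,x-40:x+40],(40,40),60,5);c=c+np.array([x-40,y-40]);print("dark",rect(c,i,.073))
sd=cv2.imread("pics/side3.png");si=cams.camera_info("side");f=proj([[.531,-.2795,.07],[.531,-.2795,.138]],si);print("side foot/head expected",f.round())
x,y=map(int,f.mean(0));print(sd[y-24:y+22:3,x-12:x+13:2].max(2))
```

```text
[ 0.61775269 -0.29899916  0.23356265] 0.7524247229128407 [263.11474479  82.890708  ]
cover [530.7, -279.1, 122.2, 122.1, 77.7]
[[263.11368239  82.52943405]
 [263.10765761  80.48135251]]Traceback (most recent call last):
  File "<stdin>", line 8, in <module>
  File "h.py", line 21, in blob
    return min(cs,key=lambda c:np.hypot(*(c[:,0].mean(0)-near)))
ValueError: min() iterable argument is empty
```

Run:
```python
from h import *
sd=cv2.imread("pics/side3.png");si=cams.camera_info("side")
f=proj([[.531,-.2795,.07],[.531,-.2795,.138]],si);print(f.round(1))
x=int(f[0,0]);y0,y1=int(f[1,1])-6,int(f[0,1])+10
h=cv2.cvtColor(sd,cv2.COLOR_BGR2HSV);print("S/V");[print(v,h[v,x-16:x+17:3,1],h[v,x-16:x+17:3,2]) for v in range(y0,y1,3)]
im=cv2.imread("pics/wb.png");h=cv2.cvtColor(im,cv2.COLOR_BGR2HSV)
i=cams.camera_info("wrist");m=(h[...,1]<60)[50:120,230:300];c=blob(m,(33,32),60,3)+np.array([230,50]);print("grey in step",cv2.boundingRect(c),rect(c,i,.12))
```

```text
[[266.9 284.1]
 [267.  262.6]]
S/V
256 [4 8 4 4 4 8 0 4 8 4 4] [64 63 61 62 60 63 62 60 62 60 61]
259 [4 2 2 8 4 8 4 4 4 8 0] [143 149 116  63  62  91  65  61  64  66  58]
262 [5 5 7 5 3 6 5 4 4 0 4] [147 147 150 151  99  91  55  57  57  63  59]
265 [162 159 165 143   5   6   8  15 150 135 138] [ 96  98  99  93 106 162 100  86  95  87  85]
268 [158 152 171   3   6  13   4  14 159 156 160] [ 97  99  97 156  87 100 122  93  98  98  97]
271 [159 158 164   4   4   5   4   9 160 158 157] [ 96  97  98 134 139 140 138  87  99  95  99]
274 [158 157 163   5   4   3  10  16 140 162 157] [ 95  94 211  93  71  75  75  49 106 145  99]
277 [159 155 165 139   4   7   7  15 139 161 160] [ 93  92 199  57  71  71  75  52 117 214  99]
280 [159 157 163  51 161 164 157  71 142 161 157] [ 96  96 194  25  46  76  57  43 115 212  99]
283 [163 164 163  67 161 162 157 159   0 162 157] [102  98 193  23  54  60  57  40  29 213  96]
286 [159 159 161  47  55  18  43  38 159 162 155] [104  96 185  27  23  56  24  34 130 212  97]
289 [159 159 161 162  97  41  47 143 163 162 161] [104  85 182 179  21  25  27  64 213 212  98]
292 [162 161 161 160 163 163 162 161 161 162 160] [104 108 185 198 196 219 209 216 207 211  99]
grey in step (246, 57, 36, 42) [528.5, -278.4, 26.7, 30.0, 66.5]
```

The side view's numbers agree: the foot is on the step at rows 280–290 and the head is at about row 262, where an upright figure's should be. It is centred on the step and the gripper is clear. Handing in.

```bash
python3 -c "
from cell import job
print(job.sign_off())"
```

```text
the job is handed in; nothing more can be done
None
```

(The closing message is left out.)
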